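# Slide the power pack home in its charging dock and latch it

## Robot

A 6-joint arm with a two-finger parallel gripper is mounted at the origin on a cart in front of the work surface, level with it; the furniture and walls round the work are solid. World frame = base frame: x ahead of the robot, y to its left, z up, the work surface at z = 0. Lengths are in m, angles in rad, forces in N, time in s.
With the tool pointing down it reaches from about 0.375 to 0.925 m from the base axis. Payload 5.7 kg.
Tool frame: the origin (TCP) lies on the centre line of the jaws, within the pads' length; the fingertips stand 14 mm ahead of it and the grasp point (between the pads) lies 5 mm behind it; z points along the fingers, y is the line along which they close (so a half turn about z gives the same grasp; the last joint's range is limited). The gripper opens to 85 mm and grips with 20 to 120 N. Pads are 22 mm wide; open, the fingers measure 114 mm over their backs; the gripper's body (76 mm by 85 mm) begins 54 mm behind the grasp point. The pads swing forward as they close: fully open they stand 13 mm farther back than shut.
Start: joints at [-1.421, 0.359, 1.51, -0, 1.272, -0.115], TCP at [0.157, -0.579, 0.214] pointing down, gripper open.
Joint ranges: [-2.97, 2.97], [-1.01, 2.36], [0.21, 2.38], [-0.96, 4.11], [0.2, 2.71], [-2.98, 2.98]. Speed limits (rad/s): [2.39, 2.39, 3.14, 3.14, 3.14, 3.14].

## Interface

Orientations are given as a 3x3 rotation matrix whose columns are the frame's x, y, z axes.
In Python, from plant import * gives the robot as it stands. The module is installed in compiled form; this text tells all that it offers.
- The arm moves only by the shell command python3 -m pendant 'ROWS' [FORCE]. ROWS is JSON, a list of rows, each a list of 3 entries, a list of its own where there are three numbers: the shift along the tool's x, y, z in mm, then the turn about the tool's z in degrees, then the finger opening in mm, from 0 to 85.4. In form: [[[tx, ty, tz], turn, hand], ...]. A call has 1 to 20 rows; each row is the pose to reach, as a shift and turn from the pose commanded when the call began, along the tool's axes at that moment; what a row does not reach only later rows make up. A row lasts 1/12 s, in which the tool goes at most 41.7 mm and 7.16 degrees, less where a joint would pass 70% of its speed; a pose out of reach is approached as far as the arm can. A call with a gripper value outside its range is refused whole. The fingers move at their own pace and stop on an object; FORCE is the grip in N (left out, the last holds). Time passes only in rows, so rows that repeat a pose let the fingers close. It gives the time, the measured TCP pose, the force, the opening and the grip force at its end, in the units of the state.
- read_state(): the state, without advancing time (a new reading comes with each control period).
- snapshot(name): name is "scene" or "top" or "wrist"; returns (picture, depth): 480x640x3 uint8, blue, green, red; 480x640 float32, m along the optical axis (not along the pixel's ray), 0 where there is no reading.
- camera_model(name): a dict with "fov_y" (degrees; the focal length in pixels is half the picture's height over the tangent of half this angle, whatever the lens; pixels are square), "cx", "cy" (the principal point, pixels), "k1" (the pictures are not rectified: a ray, as slopes to the right and down, at radius r is drawn at 1 + k1 r^2 times it, then the intrinsics apply), "origin" and "rotation" of the camera in the world; the wrist camera has in their place "T_tool_cam" (4x4, takes a point from camera to tool coordinates, whose origin is the TCP and whose axes are the flange's). Camera axes: x right, y down, z forward; pixel columns grow to the right and rows downward; lengths in m; the calibration is good to about 2 mm. A picture is of the moment at which its call begins: read the wrist's pose just before it. camera_model takes no time and is no camera call.
- hand_in(): hands the job in; it is judged then, once.
Trained networks look in the newest picture that a camera, given by its name, has taken for a name from the list of things; names that differ only in an ending like _2 or _b are one class to them, and where a whole thing is asked for, a point or a joint stands for the part that bears it (a point fixed in the world has none). Each returns a list of dicts, best first, with "p" (0 to 1); they miss things now and then, are a little off and sometimes report something else, mostly with a low value. They report only what shows in the picture. A call takes as long as a camera call.
- look_for(camera, query): "position" ([column, row] in pixels, amid what is visible of it).
- cut_out(camera, query): "region" (480x640 bool, what is visible of it) and "position" ([column, row] in pixels, amid what is visible of it).
- tip_of(camera, query): "position" ([column, row] in pixels: a listed point, or the origin of a listed thing).
The state is a dict: "time": time; "joints": joint angles; "joint_velocities": joint speeds; "joint_torque": joint torques, N m; "position": TCP position; "tool_rot": TCP orientation; "wrist_force": force on the tool from outside, world axes, zero at the start; "wrist_torque": the same for the moment, N m; "gripper_width": finger opening in m; "gripper_force": force on a finger pad.
Only numpy, scipy, OpenCV 4.12 (cv2) and the standard library are available. Lean on these libraries where they do the work, as an engineer would, in place of code of your own. Each camera call takes 0.05 s, during which the arm holds its last target. There are 200 camera calls.

## Task

Put the tall power pack on charge: push it across the worktop into its charging dock until it is fully home against the sprung contacts, then swing the retaining arm shut across the dock's mouth behind it. The pack is heavy and tips when pushed high up, so push near its base and let it slide upright: do not rock it, lift it or take it by its carrying handle. Leave the wash bottle, jar and timer standing around where they are.

Things in the scene. Friction and masses are not known exactly. Their poses are not given: they have to be found in the camera images.
- pack: Tall heavy power pack, 1.1-1.6 kg: grey case with a top handle on a black plinth 100 (x) x 84 (y) mm, 34 mm high; case 96x80 mm to 138 mm, handle to 169. Origin: centre of its underside. Pushed on its -y side; its +y side enters the dock. Slides at about 5-12 N; pushed above 55 mm it may tip. Starts 200-250 mm short of home (dock -y), up to 15 mm and 0.15 rad off line.
- pack_handle: Black carrying handle on top of the pack: a loop along the pack's y, 71 mm long, 11 mm thick, 136 to 169 mm above the pack's underside. Origin: the pack's origin (centre of its underside). Not to be touched.
- dock: Grey fixed charging dock, no floor: two slippery rails 24 mm high along its y, 106 mm apart inside, from y=-45 mm flaring outward to y=-84 (138 mm apart); closed at +y by a housing 128 mm wide, 64 high, face at y=+42. Mouth at -y. Origin: on the worktop mid-channel, where the origin of a home pack lies, axes parallel; that pack's -y side is then at y=-42.
- contact (a joint): Black sprung contact block in the housing's face, 22-42 mm above the worktop, pressed in by the pack. 0 = free, standing 8 mm out; 0.008 m = flush, pack fully home. Pushes back with 2-4 N, less than the pack's friction, so the pack stays where it is left.
- latch (a joint): Retaining arm: dark steel bar 10 mm thick, 30-40 mm above the worktop, above the rails; vertical pivot at dock x=-72, y=-49 mm; reaches 90 mm. Grows counter-clockwise from above. 2.27 rad = shut at its stop, along dock +x across the mouth, 2 mm behind a home pack; 0 = wide open, outward. Starts at 0.1-0.45; stays where left (1 N at the knob). Cannot shut while the pack is short of home.
- latch_knob (a point): Black thumb knob, 15 mm diameter, on the retaining arm 80 mm from its pivot, 40-59 mm above the worktop; the point is its middle, 49 mm up.
- wash_bottle: White squeeze bottle with a bent spout, 62 mm diameter, 182 mm tall, standing behind the dock; origin under its bounding box. Bystander, leave alone.
- specimen_jar: Round white-lidded jar, 56 mm diameter, 72 mm tall, standing behind the pack; origin at the centre of its underside. Bystander, leave alone.
- lab_timer: Small white wedge-shaped timer, 55 by 66 by 34 mm, to the left of the dock; origin at the centre of its underside. Bystander, leave alone.

How it is judged:
By the outcome, as a careful person would: the job done as asked, in the order asked, and still so for the second after the job is handed in, with the robot touching nothing.
It also fails if it takes over 67 s, if anything falls off the work surface, if the arm or the gripper's body presses on something with over 40 N, if the wrist force passes 120 N, or if a joint passes its speed limit or range.

## Working session

There is one attempt and no reset: what is moved stays moved. The work goes in short steps, Python scripts to look and compute and a shell command to move; the robot and the scene stay as the last step left them, time stands still between calls to the robot, and variables do not carry over. Pictures are saved under pics/ and viewed, at most 10 in all, crops included, and the job is handed in when it is done.

```bash
mkdir -p pics; cat > h.py <<'E'
from plant import *
import numpy as np, cv2
def cam(name):
    m=camera_model(name); f=240/np.tan(np.radians(m["fov_y"])/2)
    if name=="wrist":
        s=read_state(); T=np.eye(4);T[:3,:3]=s["tool_rot"];T[:3,3]=s["position"]; T=T@np.array(m["T_tool_cam"])
        o,R=T[:3,3],T[:3,:3]
    else: o,R=np.array(m["origin"]),np.array(m["rotation"])
    return m,f,o,R
def rays(c,uv):
    m,f,o,R=c; uv=np.atleast_2d(np.array(uv,float))
    K=np.array([[f,0,m["cx"]],[0,f,m["cy"]],[0,0,1]])
    d=(uv-[m["cx"],m["cy"]])/f; s=d.copy()
    for _ in range(20): s=d/(1+m["k1"]*(s**2).sum(1,keepdims=True))
    return np.c_[s,np.ones(len(s))]
def atz(c,uv,z):
    r=rays(c,uv)@c[3].T; return c[2]+r*((z-c[2][2])/r[:,2:])
def cloud(c,depth,mask=None):
    ok=depth>0
    if mask is not None: ok&=mask
    v,u=np.nonzero(ok); r=rays(c,np.c_[u,v])*depth[v,u][:,None]
    return r@c[3].T+c[2], np.c_[u,v]
E
cat > a.py <<'E'
from h import *
for n in ["scene","top"]:
    c=cam(n); p,d=snapshot(n); cv2.imwrite(f"pics/{n}0.png",p); np.save(f"{n}0.npy",d)
    print(n,c[0])
    for q in ["pack","pack_handle","dock","latch","latch_knob","wash_bottle","specimen_jar","lab_timer"]:
        r=tip_of(n,q)[:2]; print(q,[(np.round(x["position"]).tolist(),round(x["p"],2)) for x in r], [np.round(atz(c,x["position"],.049 if q=="latch_knob" else 0)[0],3).tolist() for x in r])
E
python3 a.py; python3 -c "
from plant import *;s=read_state();print(s)"
```

```text
scene {'fov_y': 50.31103386874954, 'cx': 315.5977534226432, 'cy': 235.0376560999985, 'k1': -0.013710396891852224, 'origin': array([0.10187736, 1.10335041, 0.83021401]), 'rotation': array([[-0.89296043, -0.24537406,  0.37737678],
       [-0.44975882,  0.52063134, -0.72571345],
       [-0.01840292, -0.81776193, -0.57526233]])}
pack [([365.0, 220.0], 0.86)] [[0.55, -0.076, 0.0]]
pack_handle [] []
dock [([331.0, 254.0], 0.69)] [[0.569, 0.117, 0.0]]
{'time': 0.2, 'joints': array([-1.42108867e+00,  3.59249795e-01,  1.51101140e+00, -2.17672227e-05,
        1.27251603e+00, -1.15110962e-01]), 'joint_velocities': array([ 0.00013649, -0.00216822, -0.00246395, -0.00023679,  0.00070774,
       -0.00040311]), 'joint_torque': array([ 6.58394347e-04, -5.27550030e+01, -2.78648847e+01, -3.05943477e-04,
        1.00322021e-02, -3.45657455e-06]), 'position': array([ 0.15695252, -0.57864972,  0.21396581]), 'tool_rot': array([[ 9.65138323e-01,  2.61740288e-01, -1.97250732e-04],
       [ 2.61740336e-01, -9.65137623e-01,  1.16821629e-03],
       [ 1.15395167e-04, -1.17911879e-03, -9.99999298e-01]]), 'wrist_force': array([-0.60468204,  0.32315924, -0.84587261]), 'wrist_torque': array([0.01030572, 0.03351784, 0.02820487]), 'gripper_force': 0.0, 'gripper_width': 0.08559625609311214}Traceback (most recent call last):
  File "a.py", line 6, in <module>
    r=tip_of(n,q)[:2]; print(q,[(np.round(x["position"]).tolist(),round(x["p"],2)) for x in r], [np.round(atz(c,x["position"],.049 if q=="latch_knob" else 0)[0],3).tolist() for x in r])
      ~~~~~~^^^^^
ValueError: it knows: dock, lab_timer, latch_knob, pack, pack_handle, specimen_jar, wash_bottle
```

```bash
sed -i 's/"latch",//' a.py; python3 a.py | cut -c1-300
```

```text
scene {'fov_y': 50.31103386874954, 'cx': 315.5977534226432, 'cy': 235.0376560999985, 'k1': -0.013710396891852224, 'origin': array([0.10187736, 1.10335041, 0.83021401]), 'rotation': array([[-0.89296043, -0.24537406,  0.37737678],
       [-0.44975882,  0.52063134, -0.72571345],
       [-0.01840292, -0.81776193, -0.57526233]])}
pack [([368.0, 216.0], 0.85)] [[0.552, -0.1, 0.0]]
pack_handle [] []
dock [([332.0, 254.0], 0.79)] [[0.567, 0.118, 0.0]]
latch_knob [([383.0, 228.0], 0.43)] [[0.463, 0.011, 0.049]]
wash_bottle [([275.0, 227.0], 0.65)] [[0.772, 0.068, 0.0]]
specimen_jar [([291.0, 206.0], 0.82)] [[0.783, -0.05, 0.0]]
lab_timer [([326.0, 353.0], 0.57)] [[0.431, 0.435, 0.0]]
top {'fov_y': 49.48458611897868, 'cx': 324.85326217926854, 'cy': 237.62686939622097, 'k1': 0.03838222055170051, 'origin': array([0.3710643 , 0.16845392, 1.33270581]), 'rotation': array([[-0.00903495, -0.98323487,  0.18211961],
       [-0.99995467,  0.0083367 , -0.00459917],
       [ 0.00300379, -0.18215291, -0.98326563]])}
pack [([426.0, 262.0], 0.59)] [[0.552, -0.097, 0.0]]
pack_handle [([426.0, 262.0], 0.74)] [[0.552, -0.099, 0.0]]
dock [([338.0, 256.0], 0.83)] [[0.568, 0.13, 0.0]]
latch_knob [([388.0, 292.0], 0.49)] [[0.472, 0.007, 0.049]]
wash_bottle [([360.0, 180.0], 0.84), ([388.0, 293.0], 0.51)] [[0.771, 0.069, 0.0], [0.473, 0.001, 0.0]]
specimen_jar [([408.0, 174.0], 0.61), ([388.0, 296.0], 0.17)] [[0.787, -0.059, 0.0], [0.466, 0.002, 0.0]]
lab_timer [([220.0, 312.0], 0.75)] [[0.428, 0.428, 0.0]]
```

View pics/scene0.png

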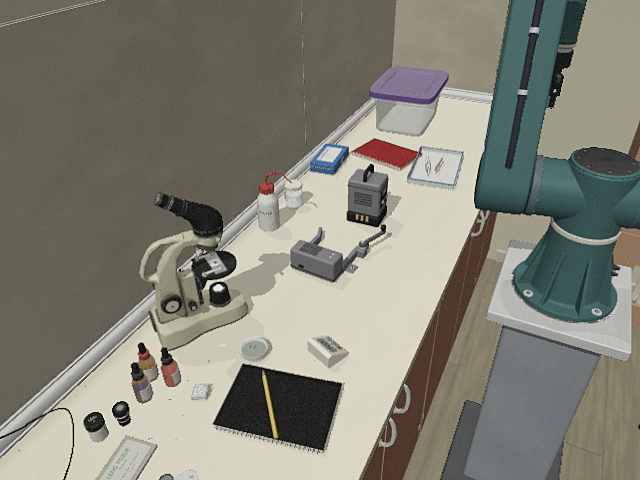

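View pics/top0.png

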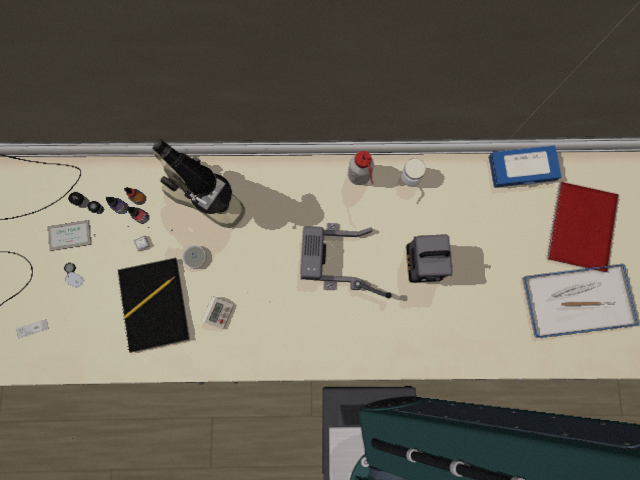

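```bash
cat > m.py <<'E'
from h import *
import sys
for n in sys.argv[1:]:
    c=cam(n); p,d=snapshot(n); P,uv=cloud(c,d)
    def fit(name,zl,zh,x0,x1,y0,y1):
        k=(P[:,2]>zl)&(P[:,2]<zh)&(P[:,0]>x0)&(P[:,0]<x1)&(P[:,1]>y0)&(P[:,1]<y1)
        Q=P[k]
        if len(Q)<10: print(name,"none");return
        r=cv2.minAreaRect((Q[:,:2]*1000).astype(np.float32)); print(n,name,len(Q),"z",np.round(np.median(Q[:,2]),4),"c",np.round(r[0],1),"size",np.round(r[1],1),"ang",round(r[2],2))
    fit("case",.125,.146,.46,.66,-.25,.12)
    fit("housing",.055,.072,.45,.68,.11,.26)
    fit("rails+",.015,.030,.59,.70,-.02,.14)
    fit("rails-",.015,.030,.45,.56,.06,.14)
    fit("arm",.031,.046,.40,.55,-.06,.12)
    fit("knob",.050,.066,.40,.53,-.06,.06)
    for q in ["dock","latch_knob","pack"]:
        r=tip_of(n,q)[:1]
        if r: print(q,np.round(atz(c,r[0]["position"],.049 if q=="latch_knob" else 0)[0],4),r[0]["p"])
E
python3 m.py top scene; python3 -c "
import cv2
p=cv2.imread('pics/top0.png')[200:320,290:470];cv2.imwrite('pics/topc.png',cv2.resize(p,None,fx=4.4,fy=4.4,interpolation=2))"
```

```text
top case 1289 z 0.1371 c [551.  -88.9] size [96.7 82.8] ang 2.15
top housing 1056 z 0.0629 c [573.2 196.3] size [ 51.9 128.5] ang 86.46
top rails+ 180 z 0.0228 c [628.3  91.2] size [18.4 95.8] ang 3.83
top rails- 168 z 0.0228 c [499.4 100.8] size [78.2 28.7] ang 79.48
top arm 179 z 0.0384 c [495.2  14.9] size [ 60.  150.4] ang 18.8
top knob 44 z 0.0569 c [487.7 -23.9] size [25.6 94.8] ang 43.78
dock [0.5738 0.1294 0.    ] 0.61
latch_knob [0.462  0.0046 0.049 ] 0.76
pack [ 0.5477 -0.0926  0.    ] 0.69
scene case 547 z 0.1371 c [549.7 -82.6] size [95.3 86.3] ang 2.09
scene housing 737 z 0.0632 c [573.5 199.1] size [ 56.6 131. ] ang 86.95
scene rails+ 86 z 0.0231 c [627.6  84.6] size [16.2 81.6] ang 4.6
scene rails- 128 z 0.0228 c [499.1  99.4] size [75.4 32.7] ang 57.66
scene arm 220 z 0.0384 c [492.4  14. ] size [ 67.  162.1] ang 19.34
scene knob 77 z 0.0572 c [487.5 -21.8] size [30.1 95.8] ang 45.19
dock [0.5696 0.1281 0.    ] 0.91
latch_knob [0.4717 0.0167 0.049 ] 0.7
pack [ 0.5521 -0.093   0.    ] 0.95
```

View pics/topc.png

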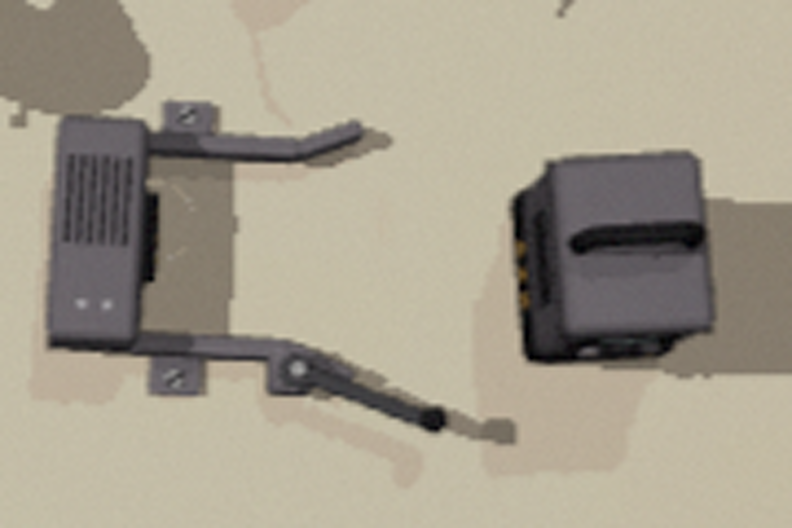

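The top view shows the dock (housing ~(313,252) px, mouth towards −y, yaw about −3.5°), the pack at (430,260) px about 218 mm short and turned about +2°. The arm's knob is at (388,294) px. Since the tool stays vertical, I'll push with the back of one open finger, with the hand turned so its jaw line lies along the dock's y axis.

```bash
python3 -m pendant '[[[30,-15,0],2,85],[[70,-35,0],5,85],[[110,-55,0],8,85],[[150,-75,0],11,85],[[188,-94,0],14,85],[[226,-113,0],17,85],[[264,-132,0],18.7,85],[[302,-151,0],18.7,85],[[340,-170,0],18.7,85],[[378,-189,0],18.7,85],[[414,-207,0],18.7,85],[[445,-223,0],18.7,85],[[462,-234,0],18.7,85],[[469,-239,0],18.7,85],[[469,-239,0],18.7,85],[[469,-239,0],18.7,85]]'
cat > w.py <<'E'
from h import *
import sys
p,d=snapshot("wrist"); cv2.imwrite(sys.argv[1],p)
s=read_state();print(np.round(s["position"],4),np.round(np.degrees(np.arctan2(s["tool_rot"][1,0],s["tool_rot"][0,0])),2))
E
python3 w.py pics/w1.png; sed -i 's/,.46,.66,-.25,.12/,.46,.66,-.14,.25/' m.py; python3 m.py scene
```

```text
time: 2.73
position: [0.5466, -0.2259, 0.2143]
tool_rot: [[0.998, -0.06, -0.001], [-0.06, -0.998, -0.0], [-0.001, 0.0, -1.0]]
wrist_force: [0.1, -0.2, -0.5]
gripper_width: 0.0848
gripper_force: 0.0
[ 0.5461 -0.2265  0.2144] -3.54
scene case 552 z 0.1372 c [550.6 -83. ] size [99.  84.7] ang 0.52
scene housing 739 z 0.0632 c [572.7 201.1] size [ 59. 131.] ang 84.52
scene rails+ 85 z 0.0232 c [627.6  83.2] size [15.6 84.5] ang 5.43
scene rails- 127 z 0.0231 c [498.8 100.5] size [82.2 30.1] ang 81.59
scene arm 214 z 0.0384 c [492.5  13.5] size [ 67.2 162.3] ang 19.34
scene knob 74 z 0.0573 c [487.6 -21.5] size [28.6 97.7] ang 42.62
dock [0.574  0.1239 0.    ] 0.75
latch_knob [0.4702 0.0139 0.049 ] 0.51
pack [ 0.5474 -0.0964  0.    ] 0.91
```

View pics/w1.png

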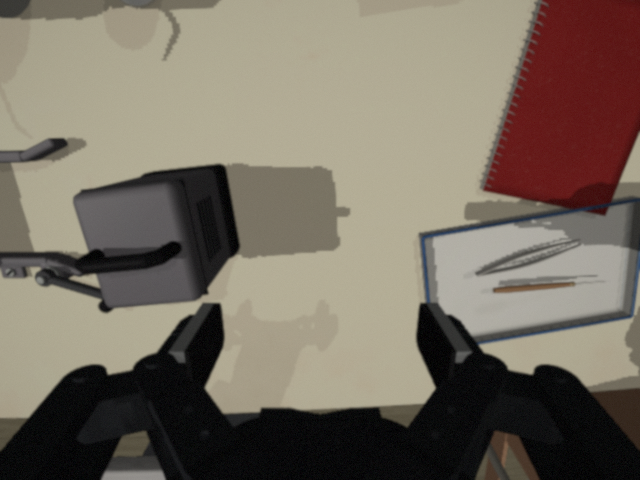

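The wrist view shows the pack at (155,235) px left of the open fingers, with its -y side facing the hand and yawed slightly. The gripper's knuckles (85,390) look wider than the fingers (190,350), so I'll measure the hand's shape from depth.

```bash
cat > g.py <<'E'
from h import *
s=read_state(); c=cam("wrist"); p,d=snapshot("wrist"); P,uv=cloud(c,d)
T=(P-s["position"])@np.array(s["tool_rot"])*1000
k=(T[:,2]<60)&(np.abs(T[:,1])<120)&(abs(T[:,0])<80)
Q=T[k]; print(len(Q)); 
for z in range(-140,30,8):
    q=Q[(Q[:,2]>=z)&(Q[:,2]<z+8)]
    if len(q): print(z,len(q),"y",np.round([q[:,1].min(),q[:,1].max()]),"|y|min",np.round(abs(q[:,1]).min()),"x",np.round([q[:,0].min(),q[:,0].max()]))
# pack: above plinth / side
k=(P[:,0]>.47)&(P[:,0]<.63)&(P[:,1]<-.02)&(P[:,1]>-.16)
for a,b in [(.128,.146),(.01,.03),(.03,.036),(.04,.12)]:
    q=P[k&(P[:,2]>a)&(P[:,2]<b)]
    r=cv2.minAreaRect((q[:,:2]*1000).astype(np.float32)); print(a,len(q),r)
    for x in range(500,610,20):
        qq=q[(q[:,0]*1000>x)&(q[:,0]*1000<x+20)]
        if len(qq): print(x,np.round(np.percentile(qq[:,1],[2,98])*1000,1),end=";")
    print()
E
python3 g.py
```

```text
59030
-124 1030 y [-24.  24.] |y|min 7.0 x [18. 21.]
-116 8954 y [-70.  69.] |y|min 0.0 x [ 6. 21.]
-108 13705 y [-72.  72.] |y|min 0.0 x [-5. 19.]
-100 11858 y [-74.  73.] |y|min 0.0 x [-14.  19.]
-92 9330 y [-75.  74.] |y|min 1.0 x [-13.  18.]
-84 6284 y [-75.  75.] |y|min 36.0 x [-13.  15.]
-76 1379 y [-72.  71.] |y|min 42.0 x [-0. 15.]
-68 1601 y [-57.  56.] |y|min 41.0 x [-9. 12.]
-60 1609 y [-57.  56.] |y|min 42.0 x [-12.  12.]
-52 1363 y [-57.  56.] |y|min 41.0 x [-12.  12.]
-44 1068 y [-56.  56.] |y|min 42.0 x [-11.  12.]
-36 385 y [-50.  48.] |y|min 42.0 x [-11.  11.]
0.128 11118 ((550.5071411132812, -87.93891906738281), (95.46729278564453, 79.70762634277344), 2.007129669189453)
500 [-128.2  -52.8];520 [-127.7  -52.6];540 [-127.   -52.6];560 [-125.7  -50.6];580 [-124.8  -50.9];
0.01 603 ((569.8593139648438, -111.46702575683594), (124.852783203125, 60.0389518737793), 40.63641357421875)
500 [-131.2 -129.2];520 [-130.7 -129.5];540 [-129.8 -128.5];560 [-129.  -127.5];580 [-128.1  -51.1];600 [-123.5  -92.4];
0.03 661 ((568.5685424804688, -109.77288818359375), (124.17667388916016, 61.77328872680664), 40.50004577636719)
500 [-130.8 -125.9];520 [-130.1 -125.3];540 [-129.2 -124.6];560 [-128.2 -123.8];580 [-126.9  -49.7];600 [-122.4  -99.9];
0.04 3660 ((568.8026123046875, -111.40544128417969), (118.04706573486328, 57.61935043334961), 39.44672775268555)
500 [-129.  -127.1];520 [-129.  -127.2];540 [-128.3 -126.3];560 [-127.5 -125.4];580 [-125.8  -55.4];
```

```bash
python3 - <<'E'
from h import *
s=read_state(); c=cam("wrist"); print(np.round(c[0]["T_tool_cam"],3),c[0]["fov_y"])
p,d=snapshot("wrist")
R=np.array(s["tool_rot"])
for uv in [(215,310),(200,312),(185,340),(210,335),(205,360),(165,370),(150,360),(85,380),(60,400),(425,312),(450,340)]:
    t=(rays(c,uv)*d[uv[1],uv[0]]@c[3].T+c[2]-s["position"])@R*1000
    print(uv,round(float(d[uv[1],uv[0]]),3),np.round(t,0))
# project expected tip point
T=np.array(c[0]["T_tool_cam"])
for t in [(.011,-.043,.001),(.011,-.057,.001),(.011,-.043,.014),(.011,-.043,-.03)]:
    q=np.linalg.inv(T)@[*t,1]; f=c[1]; print(t,q[:2]/q[2]*f+[c[0]["cx"],c[0]["cy"]],q[2])
E
```

```text
[[ 0.    -0.952 -0.305  0.078]
 [ 1.     0.001 -0.001 -0.   ]
 [ 0.001 -0.305  0.952 -0.16 ]
 [ 0.     0.     0.     1.   ]] 70.79637524019914
(215, 310) 0.136 [[ 10. -43. -39.]]
(200, 312) 0.132 [[ 11. -47. -43.]]
(185, 340) 0.114 [[ 11. -46. -62.]]
(210, 335) 0.129 [[  4. -43. -48.]]
(205, 360) 0.125 [[ -2. -43. -55.]]
(165, 370) 0.098 [[ 12. -46. -79.]]
(150, 360) 0.1 [[ 13. -51. -76.]]
(85, 380) 0.093 [[ 12. -66. -84.]]
(60, 400) 0.086 [[ 12. -69. -91.]]
(425, 312) 0.136 [[  9.  42. -39.]]
(450, 340) 0.113 [[ 11.  44. -62.]]
(0.011, -0.043, 0.001) [237.18801788 269.41480561] 0.17395206415682435
(0.011, -0.057, 0.001) [210.01622518 269.39597388] 0.1739675758072568
(0.011, -0.043, 0.014) [242.70628321 260.3715283 ] 0.18633344981049607
(0.011, -0.043, -0.03) [220.21094986 297.23665265] 0.1444272214442225
```

```bash
python3 - <<'E'
from h import *
for n in ["scene","top"]:
    s=read_state(); c=cam(n); p,d=snapshot(n); P,uv=cloud(c,d)
    T=(P-s["position"])@np.array(s["tool_rot"])*1000
    k=(abs(T[:,0])<45)&(abs(T[:,1])<90)&(T[:,2]<150)&(T[:,2]>-200)
    Q=T[k]
    for z in range(-140,60,8):
        q=Q[(Q[:,2]>=z)&(Q[:,2]<z+8)]
        if len(q): print(n,z,len(q),"y",np.round([q[:,1].min(),q[:,1].max()]),"x",np.round([q[:,0].min(),q[:,0].max()]))
E
```

```text
scene -140 54 y [-73.   3.] x [-12.  11.]
scene -132 80 y [-73.  23.] x [-19.  15.]
scene -124 83 y [-74.  73.] x [-20.  22.]
scene -116 73 y [-79.  71.] x [-18.  12.]
scene -108 72 y [-75.  75.] x [-19.  14.]
scene -100 73 y [-78.  74.] x [-18.  13.]
scene -92 63 y [-77.  72.] x [-17.  13.]
scene -84 60 y [-78.  73.] x [-13.  16.]
scene -76 23 y [-62.  50.] x [-12.   7.]
scene -68 49 y [-61.  56.] x [-11.  12.]
scene -60 42 y [-61.  47.] x [-11.  12.]
scene -52 41 y [-60.  48.] x [-11.  12.]
scene -44 43 y [-58.  46.] x [-11.  10.]
scene -36 21 y [-53.  47.] x [-9. 10.]
top -140 84 y [-66. -32.] x [-11.  13.]
top -132 114 y [-69. -20.] x [-18.  13.]
top -124 38 y [-69. -18.] x [-19.  11.]
top -116 53 y [-70. -16.] x [-19.  18.]
top -108 50 y [-71. -23.] x [-16.  18.]
top -100 67 y [-71. -25.] x [-16.  18.]
top -92 57 y [-73. -28.] x [-16.  15.]
top -84 28 y [-72. -40.] x [-12.  13.]
top -76 5 y [-67. -43.] x [-11.  -8.]
top -60 4 y [-51. -47.] x [-10.  -6.]
top -52 5 y [-51. -42.] x [-10.  -5.]
top -44 8 y [-52. -42.] x [-10.  -6.]
top -36 2 y [-47. -46.] x [-9. -7.]
```

```bash
cat > g2.py <<'E'
from h import *
s=read_state(); c=cam("wrist"); p,d=snapshot("wrist"); P,uv=cloud(c,d)
T=(P-s["position"])@np.array(s["tool_rot"])*1000
Q=T[(T[:,2]<0)&(np.abs(T[:,1])<120)&(abs(T[:,0])<80)]
for z in range(-120,-24,3):
    q=Q[(Q[:,2]>=z)&(Q[:,2]<z+3)]
    if len(q):
        y=abs(q[:,1]); print(z,len(q),"y",np.round([np.percentile(y,1),np.percentile(y,99.5)],1),"xmax inner(<35) mid(35-58) outer",[np.round(q[m][:,0].max(),1) if m.any() else None for m in (y<35,(y>=35)&(y<58),y>=58)])
E
python3 g2.py
python3 - <<'E'
from h import *
c=cam("scene"); s=read_state();p,d=snapshot("scene"); P,uv=cloud(c,d)
T=(P-s["position"])@np.array(s["tool_rot"])*1000
Q=T[(abs(T[:,0])<70)&(abs(T[:,1])<90)&(T[:,2]>-320)]
for z in range(-320,-130,12):
    q=Q[(Q[:,2]>=z)&(Q[:,2]<z+12)]
    if len(q): print(z,len(q),"y",np.round([q[:,1].min(),q[:,1].max()]),"x",np.round([q[:,0].min(),q[:,0].max()]))
E
```

```text
-120 276 y [ 7.6 23.2] xmax inner(<35) mid(35-58) outer [np.float64(21.4), None, None]
-117 2277 y [ 8.3 25.6] xmax inner(<35) mid(35-58) outer [np.float64(21.5), np.float64(13.7), np.float64(13.5)]
-114 2904 y [ 8.  66.7] xmax inner(<35) mid(35-58) outer [np.float64(21.3), np.float64(13.7), np.float64(14.1)]
-111 4510 y [ 0.5 69.1] xmax inner(<35) mid(35-58) outer [np.float64(20.4), np.float64(13.1), np.float64(13.8)]
-108 5041 y [ 0.4 70.9] xmax inner(<35) mid(35-58) outer [np.float64(19.2), np.float64(13.5), np.float64(13.8)]
-105 5229 y [ 0.5 71.4] xmax inner(<35) mid(35-58) outer [np.float64(18.6), np.float64(18.1), np.float64(13.5)]
-102 4990 y [ 0.5 71.7] xmax inner(<35) mid(35-58) outer [np.float64(18.5), np.float64(18.1), np.float64(13.5)]
-99 5155 y [ 0.7 71.9] xmax inner(<35) mid(35-58) outer [np.float64(18.4), np.float64(18.4), np.float64(13.9)]
-96 3948 y [ 0.8 72.4] xmax inner(<35) mid(35-58) outer [np.float64(18.4), np.float64(18.1), np.float64(13.6)]
-93 3139 y [ 1.5 72.8] xmax inner(<35) mid(35-58) outer [np.float64(18.3), np.float64(17.5), np.float64(13.3)]
-90 2892
[... 1710 characters left out ...]
e, np.float64(11.2), None]
-33 126 y [41.9 43.8] xmax inner(<35) mid(35-58) outer [None, np.float64(9.7), None]
-320 147 y [-42.  14.] x [-38.  34.]
-308 147 y [-43.  13.] x [-37.  35.]
-296 161 y [-42.   6.] x [-37.  44.]
-284 161 y [-42.  20.] x [-37.  46.]
-272 140 y [-43.   4.] x [-38.  33.]
-260 133 y [-44.  11.] x [-37.  32.]
-248 135 y [-45.  11.] x [-38.  31.]
-236 142 y [-43.  10.] x [-40.  34.]
-224 135 y [-45.  11.] x [-41.  38.]
-212 99 y [-42.   4.] x [-39.  37.]
-200 143 y [-39.  18.] x [-38.  35.]
-188 128 y [-42.  12.] x [-37.  29.]
-176 120 y [-41.   6.] x [-38.  37.]
-164 125 y [-44.   8.] x [-37.  34.]
-152 74 y [-42.  10.] x [-35.  31.]
-140 96 y [-74.  12.] x [-13.  14.]
```

The cameras and depth agree that the open fingertips sit about 31 mm above the reported TCP, and the knuckles stick out to ±74 mm about 52 mm above the tips. I'll keep the tips just off the worktop so the knuckle contact stays below 55 mm.

```bash
python3 -m pendant '[[[0,0,12],0,85],[[0,0,36],0,85],[[0,0,64],0,85],[[0,0,94],0,85],[[0,0,124],0,85],[[0,0,152],0,85],[[0,0,176],0,85],[[0,0,194],0,85],[[0,0,206],0,85],[[0,0,212],0,85],[[0,0,215],0,85],[[0,0,215],0,85]]'
cat > tip.py <<'E'
from h import *
import sys
s=read_state(); print(np.round(s["joints"],2),np.round(s["position"],4),np.round(s["wrist_force"],1))
c=cam("scene"); p,d=snapshot("scene"); cv2.imwrite(sys.argv[1],cv2.resize(p[120:300,230:470],None,fx=3.3,fy=3.3,interpolation=2)); P,uv=cloud(c,d)
T=(P-s["position"])@np.array(s["tool_rot"])*1000
k=(abs(T[:,0])<13)&(T[:,1]>-60)&(T[:,1]<-38)&(P[:,2]>.004)
print("lowest finger z",np.sort(P[k][:,2])[:8].round(4))
E
python3 tip.py pics/s1.png
```

```text
time: 4.28
position: [0.5474, -0.2258, -0.0004]
tool_rot: [[0.998, -0.061, 0.0], [-0.061, -0.998, -0.0], [0.0, 0.0, -1.0]]
wrist_force: [-0.4, -0.1, 0.0]
gripper_width: 0.0849
gripper_force: 0.0
[-0.51  0.61  1.72  0.    0.82  1.12] [ 5.474e-01 -2.258e-01 -4.000e-04] [-0.4 -0.1  0. ]
lowest finger z [0.1124 0.1164 0.1165 0.1166 0.1206 0.1232 0.1236 0.1248]
```

View pics/s1.png

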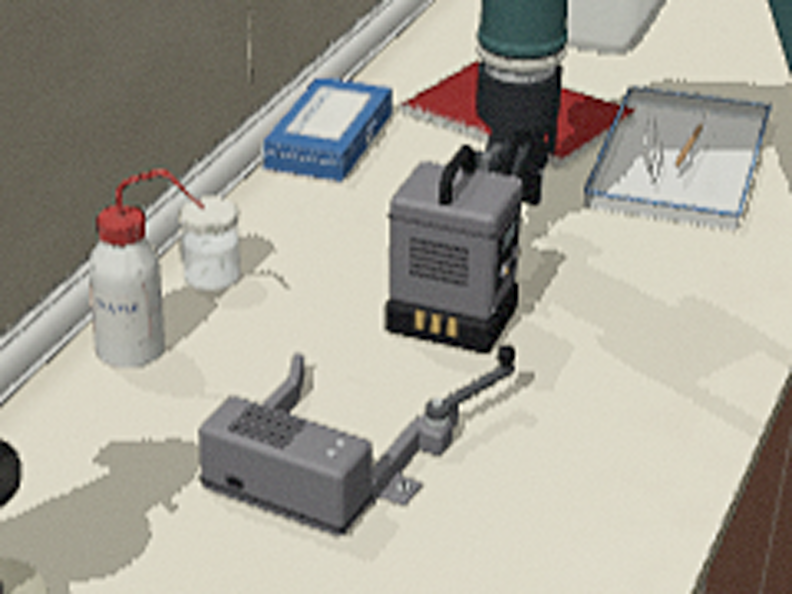

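The hand stands behind the pack, hidden at (510,160). With the TCP at z=0 there is no contact, which confirms the tip offset. Next I'll go down in small steps until the tips just touch the worktop.

```bash
python3 -m pendant '[[[0,0,8],0,85],[[0,0,16],0,85],[[0,0,22],0,85],[[0,0,25],0,85],[[0,0,26.5],0,85],[[0,0,27],0,85],[[0,0,27],0,85]]'; python3 -m pendant '[[[0,0,1],0,85],[[0,0,1],0,85]]'|grep -E "pos|force"; python3 g2.py | sed -n '10,16p;28,33p'
```

```text
time: 4.92
position: [0.547, -0.2256, -0.0276]
tool_rot: [[0.998, -0.062, -0.0], [-0.062, -0.998, 0.0], [-0.0, -0.0, -1.0]]
wrist_force: [0.5, 0.3, 0.7]
gripper_width: 0.0851
gripper_force: 0.0
position: [0.5473, -0.2257, -0.0284]
wrist_force: [0.6, 0.4, 0.0]
gripper_force: 0.0
-93 3201 y [ 1.6 72.9] xmax inner(<35) mid(35-58) outer [np.float64(18.5), np.float64(17.6), np.float64(13.5)]
-90 2869 y [30.9 73.4] xmax inner(<35) mid(35-58) outer [np.float64(18.0), np.float64(16.4), np.float64(13.6)]
-87 4549 y [39.9 98.2] xmax inner(<35) mid(35-58) outer [np.float64(16.3), np.float64(13.5), np.float64(14.8)]
-84 4118 y [37.8 99.1] xmax inner(<35) mid(35-58) outer [None, np.float64(13.5), np.float64(14.5)]
-81 2007 y [39.5 99.9] xmax inner(<35) mid(35-58) outer [None, np.float64(14.4), np.float64(13.9)]
-78 1798 y [ 41.9 100.4] xmax inner(<35) mid(35-58) outer [None, np.float64(14.7), np.float64(14.4)]
-75 1200 y [ 44.  101.2] xmax inner(<35) mid(35-58) outer [None, np.float64(14.2), np.float64(20.6)]
-39 1347 y [ 42. 119.] xmax inner(<35) mid(35-58) outer [None, np.float64(11.6), np.float64(47.4)]
-36 826 y [ 41.9 117.7] xmax inner(<35) mid(35-58) outer [None, np.float64(11.0), np.float64(47.1)]
-33 9960 y [  0.8 118.9] xmax inner(<35) mid(35-58) outer [np.float64(79.9), np.float64(80.0), np.float64(80.0)]
-30 123417 y [  1.  119.1] xmax inner(<35) mid(35-58) outer [np.float64(79.9), np.float64(80.0), np.float64(80.0)]
-27 39 y [  2.1 116.4] xmax inner(<35) mid(35-58) outer [np.float64(78.8), np.float64(67.4), np.float64(79.8)]
```

```bash
python3 -m pendant '[[[0,0,0.5],0,85],[[0,0,1],0,85],[[0,0,1],0,85]]'|grep -E "pos|force"; python3 -m pendant '[[[0,-3,0.5],0,85],[[0,-8,0.5],0,85],[[0,-13,0.5],0,85],[[0,-17,0.5],0,85],[[0,-20,0.5],0,85],[[0,-23,0.5],0,85],[[0,-26,0.5],0,85],[[0,-29,0.5],0,85],[[0,-32,0.5],0,85],[[0,-35,0.5],0,85],[[0,-38,0.5],0,85],[[0,-41,0.5],0,85],[[0,-44,0.5],0,85],[[0,-47,0.5],0,85]]'|grep -E "time|pos|force"
cat > k.py <<'E'
from h import *
# pack & dock in dock frame; D: dock origin, yaw
D=np.array([569.5,128.6]); yw=np.radians(-3.5); ax=np.array([np.cos(yw),np.sin(yw)]); ay=np.array([-ax[1],ax[0]])
for n in ["top","scene"]:
    c=cam(n); p,d=snapshot(n); P,uv=cloud(c,d)
    r=cut_out(n,"pack")[:1]
    if not r: print("no pack"); continue
    P,uv=cloud(c,d,cv2.erode(r[0]["region"].astype(np.uint8),np.ones((2,2)))>0)
    Q=P[(P[:,2]>.128)&(P[:,2]<.144)]
    rc=cv2.minAreaRect((Q[:,:2]*1000).astype(np.float32)); e=np.array(rc[0])-D
    A=np.c_[Q[:,:2],np.ones(len(Q))]; co=np.linalg.lstsq(A,Q[:,2],rcond=None)[0]
    print(n,len(Q),"z",np.median(Q[:,2]).round(4),"size",np.round(rc[1],1),"ang",round(rc[2],2),"dock xy",np.round([e@ax,e@ay],1),"tilt deg",np.degrees(co[:2]).round(2))
E
python3 k.py
```

```text
position: [0.5471, -0.2256, -0.0295]
wrist_force: [-0.3, -0.3, 0.3]
gripper_force: 0.0
time: 6.55
position: [0.5508, -0.1802, -0.0296]
wrist_force: [-1.0, -9.4, 1.5]
gripper_force: 0.6
top 532 z 0.137 size [ 54.1 109.8] ang 56.11 dock xy [   6.2 -168.9] tilt deg [ 0.15 -2.17]
scene 470 z 0.1372 size [91.5 76.6] ang 2.16 dock xy [  -7.9 -186.4] tilt deg [ 1.2  -2.94]
```

```bash
cat > tl.py <<'E'
from h import *
import sys
def tilt(c,d,lab,y0,y1):
    P,uv=cloud(c,d); k=(P[:,0]>.49)&(P[:,0]<.62)&(P[:,1]>y0)&(P[:,1]<y1)&(P[:,2]>.125)&(P[:,2]<.145)
    Q=P[k]
    for _ in range(5):
        A=np.c_[Q[:,:2],np.ones(len(Q))]; co=np.linalg.lstsq(A,Q[:,2],rcond=None)[0]; r=Q[:,2]-A@co; Q=Q[abs(r)<max(.0015,2*r.std())]
    rc=cv2.minAreaRect((Q[:,:2]*1000).astype(np.float32))
    print(lab,len(Q),"tilt",np.degrees(co[:2]).round(2),"z",np.median(Q[:,2]).round(4),"y",np.round(np.percentile(Q[:,1],[1,99]),4),"x",np.round(np.percentile(Q[:,0],[1,99]),4),"ang",round(rc[2],2))
if __name__=="__main__":
    for n in ["top","scene"]:
        c=cam(n)
        tilt(c,np.load(n+"0.npy"),n+"0",-.16,-.0)
        tilt(c,snapshot(n)[1],n,float(sys.argv[1]),float(sys.argv[2]))
E
python3 tl.py -.115 .1
```

```text
top0 1076 tilt [ 0.07 -0.11] z 0.1372 y [-0.128 -0.049] x [0.5051 0.5967] ang 2.3
top 518 tilt [ 0.02 -1.13] z 0.1371 y [-0.0919 -0.0254] x [0.5126 0.5997] ang 53.94
scene0 424 tilt [ 0.28 -1.55] z 0.1374 y [-0.121 -0.044] x [0.5035 0.5956] ang 2.2
scene 438 tilt [ 0.53 -1.86] z 0.1378 y [-0.0988 -0.0225] x [0.5067 0.5988] ang 1.67
```

```bash
python3 -m pendant '[[[0,-1,0],0,85],[[0,-3,0],0,85],[[0,-6,0],0,85],[[0,-9,0],0,85],[[0,-12,0],0,85],[[0,-15,0],0,85],[[0,-18,0],0,85],[[0,-21,0],0,85],[[0,-24,0],0,85],[[0,-27,0],0,85],[[0,-30,0],0,85],[[0,-33,0],0,85],[[0,-36,0],0,85],[[0,-39,0],0,85],[[0,-42,0],0,85],[[0,-45,0],0,85],[[0,-48,0],0,85],[[0,-50,0],0,85]]'|grep -E "time|pos|force"; python3 tl.py -.065 .1; python3 -c "
from h import *
p,d=snapshot('top');cv2.imwrite('pics/t2.png',cv2.resize(p[200:320,290:470],None,fx=4.4,fy=4.4,interpolation=2))"
```

```text
time: 8.35
position: [0.5538, -0.13, -0.0297]
wrist_force: [0.2, -9.1, 2.0]
gripper_force: 0.9
top0 1076 tilt [ 0.07 -0.11] z 0.1372 y [-0.128 -0.049] x [0.5051 0.5967] ang 2.3
top 423 tilt [-0.01 -1.02] z 0.1367 y [-0.0549  0.0238] x [0.5343 0.6071] ang 87.41
scene0 424 tilt [ 0.28 -1.55] z 0.1374 y [-0.121 -0.044] x [0.5035 0.5956] ang 2.2
scene 447 tilt [ 0.46 -0.92] z 0.1377 y [-0.0504  0.0282] x [0.5121 0.6041] ang 87.41
```

View pics/t2.png

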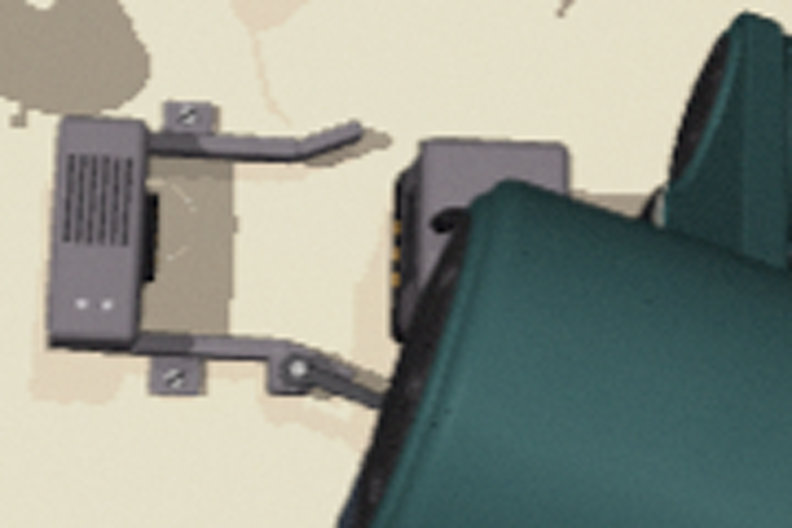

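The pack is upright, has lined up with the hand and is nearly on the dock's centre line (front edge at about (400,250) px, between the rail tips). I'll keep pushing.

```bash
python3 -m pendant '[[[0,-1,0],0,85],[[0,-3,0],0,85],[[0,-6,0],0,85],[[0,-9,0],0,85],[[0,-12,0],0,85],[[0,-15,0],0,85],[[0,-18,0],0,85],[[0,-21,0],0,85],[[0,-24,0],0,85],[[0,-27,0],0,85],[[0,-30,0],0,85],[[0,-33,0],0,85],[[0,-36,0],0,85],[[0,-39,0],0,85],[[0,-42,0],0,85],[[0,-45,0],0,85],[[0,-48,0],0,85],[[0,-51,0],0,85],[[0,-54,0],0,85],[[0,-56,0],0,85]]'|grep -E "time|pos|force"; python3 tl.py -.01 .16|grep -v 0\ 
python3 -m pendant '[[[0,-1,0],0,85],[[0,-3,0],0,85],[[0,-6,0],0,85],[[0,-9,0],0,85],[[0,-12,0],0,85],[[0,-15,0],0,85],[[0,-18,0],0,85],[[0,-21,0],0,85],[[0,-24,0],0,85],[[0,-27,0],0,85],[[0,-30,0],0,85]]'|grep -E "time|pos|force"; python3 tl.py .02 .19
```

```text
time: 10.17
position: [0.5571, -0.074, -0.0297]
wrist_force: [0.4, -10.6, 3.1]
gripper_force: 1.1
scene 477 tilt [ 0.14 -1.09] z 0.1376 y [0.0071 0.0843] x [0.5166 0.6071] ang 87.73
time: 11.18
position: [0.5589, -0.0442, -0.0297]
wrist_force: [-0.5, -10.1, 4.2]
gripper_force: 1.3
top0 1076 tilt [ 0.07 -0.11] z 0.1372 y [-0.128 -0.049] x [0.5051 0.5967] ang 2.3
top 802 tilt [-0.71  0.79] z 0.1373 y [0.0297 0.1069] x [0.5317 0.6103] ang 85.52
scene0 424 tilt [ 0.28 -1.55] z 0.1374 y [-0.121 -0.044] x [0.5035 0.5956] ang 2.2
scene 511 tilt [ 0.35 -1.84] z 0.1375 y [0.0381 0.1126] x [0.5176 0.6099] ang 84.13
```

```bash
python3 -m pendant '[[[0,-1,0],0,85],[[0,-3,0],0,85],[[0,-6,0],0,85],[[0,-9,0],0,85],[[0,-12,0],0,85],[[0,-15,0],0,85],[[0,-18,0],0,85],[[0,-21,0],0,85],[[0,-24,0],0,85],[[0,-27,0],0,85],[[0,-30,0],0,85],[[0,-33,0],0,85],[[0,-36,0],0,85],[[0,-39,0],0,85],[[0,-42,0],0,85],[[0,-45,0],0,85],[[0,-47,0],0,85]]'|grep -E "time|pos|force"
python3 -m pendant '[[[0,-1,0],0,85],[[0,-2,0],0,85],[[0,-3,0],0,85],[[0,-4,0],0,85],[[0,-5,0],0,85],[[0,-6,0],0,85],[[0,-6,0],0,85]]'|grep -E "time|pos|force"; python3 tl.py .06 .19
```

```text
time: 12.7
position: [0.5615, 0.0028, -0.0297]
wrist_force: [-0.3, -11.1, 4.1]
gripper_force: 1.5
time: 13.28
position: [0.5618, 0.0084, -0.0297]
wrist_force: [-1.0, -11.6, 5.5]
gripper_force: 1.5
top0 1076 tilt [ 0.07 -0.11] z 0.1372 y [-0.128 -0.049] x [0.5051 0.5967] ang 2.3
top 1047 tilt [ 0.46 -0.03] z 0.137 y [0.0833 0.1605] x [0.5209 0.6131] ang 87.35
scene0 424 tilt [ 0.28 -1.55] z 0.1374 y [-0.121 -0.044] x [0.5035 0.5956] ang 2.2
scene 542 tilt [ 0.15 -0.98] z 0.1377 y [0.0884 0.1659] x [0.5208 0.6124] ang 86.15
```

```bash
for i in 1 2; do python3 -m pendant '[[[0,-1,0],0,85],[[0,-2,0],0,85],[[0,-2,0],0,85]]'|grep -E "pos|wrist"; done;  for i in 1 2 3; do python3 -m pendant '[[[0,-1,0],0,85],[[0,-1,0],0,85]]'|grep -E "pos|wrist"; done
```

```text
position: [0.5618, 0.0102, -0.0296]
wrist_force: [-1.3, -12.0, 4.2]
position: [0.5619, 0.0121, -0.0296]
wrist_force: [-1.3, -13.2, 5.6]
position: [0.5619, 0.013, -0.0296]
wrist_force: [-1.4, -13.8, 5.7]
position: [0.562, 0.0139, -0.0296]
wrist_force: [-1.6, -13.1, 6.1]
position: [0.562, 0.0149, -0.0296]
wrist_force: [-0.9, -14.7, 5.9]
```

```bash
for i in 1 2 3 4; do python3 -m pendant '[[[0,-1,0],0,85],[[0,-1,0],0,85]]'|grep -E "pos|wrist"; done; python3 tl.py .06 .19
```

```text
position: [0.5619, 0.0152, -0.0296]
wrist_force: [-1.7, -18.4, 6.0]
position: [0.562, 0.0152, -0.0296]
wrist_force: [-2.6, -23.4, 7.5]
position: [0.5621, 0.0151, -0.0295]
wrist_force: [-2.7, -28.7, 7.8]
position: [0.5621, 0.0151, -0.0294]
wrist_force: [-4.5, -34.9, 8.5]
top0 1076 tilt [ 0.07 -0.11] z 0.1372 y [-0.128 -0.049] x [0.5051 0.5967] ang 2.3
top 1066 tilt [0.39 0.11] z 0.1371 y [0.0902 0.1676] x [0.5211 0.6131] ang 86.55
scene0 424 tilt [ 0.28 -1.55] z 0.1374 y [-0.121 -0.044] x [0.5035 0.5956] ang 2.2
scene 555 tilt [ 0.43 -0.98] z 0.1375 y [0.0958 0.1724] x [0.5213 0.6122] ang 87.14
```

The force jumped at TCP y=0.015, right where home was predicted, and the pack stands upright. I'll back off, lift, turn the hand −90° and bring it over the latch so the knob sits between the fingers.

```bash
python3 -m pendant '[[[0,3,0],0,85],[[0,7,0],0,85],[[0,14,0],0,85],[[0,24,0],0,85],[[0,34,0],0,85],[[0,40,-15],0,85],[[0,40,-45],0,85],[[0,40,-75],0,85],[[0,40,-90],0,85]]'|grep -E "time|pos|force"; python3 -m pendant '[[[-5,0,0],-7,85],[[-10,0,0],-14,85],[[-16,-3,0],-21,85],[[-22,-6,0],-28,85],[[-28,-9,0],-35,85],[[-34,-12,0],-42,85],[[-40,-15,0],-49,85],[[-46,-18,0],-56,85],[[-52,-21,0],-63,85],[[-58,-24,0],-70,85],[[-63,-26,0],-77,85],[[-67,-28,0],-84,85],[[-68.5,-28,0],-90,85],[[-68.5,-28,0],-90,85],[[-68.5,-28,0],-90,85]]'
cat > n.py <<'E'
from h import *
D=np.array([569.5,128.6]); yw=np.radians(-3.5); ax=np.array([np.cos(yw),np.sin(yw)]); ay=np.array([-ax[1],ax[0]])
s=read_state(); e=np.array(s["position"][:2])*1000-D; print("tcp dock",np.round([e@ax,e@ay],1),s["position"][2].round(4),np.round(s["joints"],2),s["wrist_force"].round(1))
for n in ["wrist","top","scene"]:
    c=cam(n); p,d=snapshot(n); cv2.imwrite(f"pics/n_{n}.png",p); r=tip_of(n,"latch_knob")[:1]
    P,uv=cloud(c,d); xy=(P[:,:2]*1000-D)@np.c_[ax,ay]
    if r:
        w=atz(c,r[0]["position"],.049)[0]; e=w[:2]*1000-D; print(n,"knob tip",np.round([e@ax,e@ay],1),round(r[0]["p"],2),np.round(r[0]["position"]))
    k=(P[:,2]>.052)&(P[:,2]<.064)&(xy[:,0]>-125)&(xy[:,0]<52)&(xy[:,1]<-44)&(xy[:,1]>-150)
    if k.sum()>4: print(n,"blob",k.sum(),np.median(xy[k],axis=0).round(1),np.percentile(xy[k],[5,95],axis=0).round(1).tolist())
E
python3 n.py; python3 tl.py .06 .19|grep -v 0\ 
```

```text
time: 15.9
position: [0.5605, -0.0186, 0.0623]
wrist_force: [0.6, 0.0, -0.6]
gripper_force: 0.0
time: 17.15
position: [0.4927, 0.0136, 0.0598]
tool_rot: [[0.064, 0.998, -0.001], [0.998, -0.064, 0.0], [0.0, -0.001, -1.0]]
wrist_force: [-0.0, -0.6, 0.8]
gripper_width: 0.085
gripper_force: 0.0
tcp dock [ -69.7 -119.5] 0.0598 [-0.11  0.41  1.9   0.    0.83 -0.05] [-0.  -0.6  0.8]
wrist knob tip [ -98.9 -124. ] 0.59 [268. 290.]
wrist blob 620 [ -98.1 -121.6] [[-104.1, -128.2], [-92.3, -116.6]]
scene knob tip [ -91.3 -129.4] 0.73 [382. 226.]
scene blob 18 [-100.2 -119.5] [[-104.8, -126.1], [-93.2, -114.3]]
top 1067 tilt [ 0.24 -0.2 ] z 0.1371 y [0.0903 0.1675] x [0.5209 0.613 ] ang 86.69
scene 552 tilt [ 0.19 -1.11] z 0.1376 y [0.0953 0.1723] x [0.521  0.6127] ang 86.92
```

View pics/n_wrist.png

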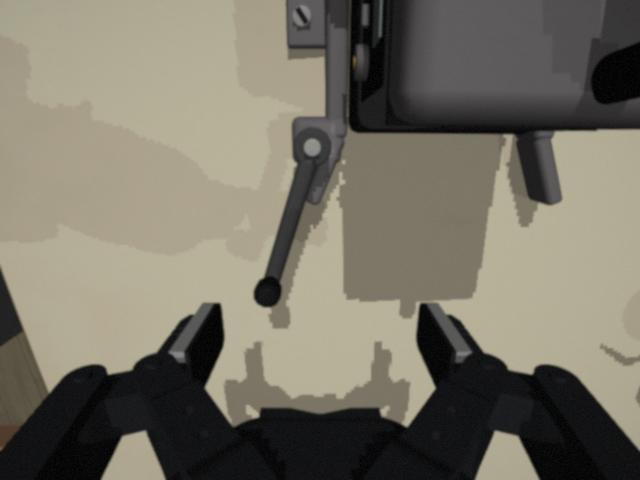

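The wrist view shows the pack home between the rails, the retaining arm from its pivot (312,147) to the knob (267,291), and the knob ahead of the left finger's inside. I'll lower the hand with the knob just inside the left finger and sweep it round.

```bash
python3 -m pendant '[[[-3,-4,0],0,85],[[-3,-4,8],0,85],[[-3,-4,20],0,85],[[-3,-4,32],0,85],[[-3,-4,42],0,85],[[-3,-4,47],0,85],[[-3,-4,47],0,85]]'|grep -E "time|pos|force"; python3 -m pendant '[[[-0.5,3,0],0,85],[[-1.5,8,0],0,85],[[-2.5,12,0],0,85],[[-4,17,0],0,85],[[-5.5,22,0],0,85],[[-7,27,0],0,85],[[-8.5,32,0],0,85],[[-10,37,0],0,85],[[-10.5,42,0],0,85],[[-11,47,0],0,85],[[-11.5,52,0],0,85],[[-11.5,57,0],0,85],[[-11,62,0],0,85],[[-10.5,67,0],0,85],[[-9,72,0],0,85],[[-8,76,0],0,85]]'|grep -E "time|pos|force"; python3 n.py
```

```text
time: 18.13
position: [0.4879, 0.0104, 0.0117]
wrist_force: [-0.1, 0.6, 0.2]
gripper_force: 0.0
time: 19.47
position: [0.5651, -0.0021, 0.013]
wrist_force: [-1.2, -0.3, -0.9]
gripper_force: 0.4
tcp dock [   3.5 -130.8] 0.013 [-0.13  0.56  1.77  0.    0.81 -0.06] [-1.2 -0.3 -0.9]
wrist knob tip [ -32.9 -117. ] 0.6 [231. 299.]
wrist blob 2849 [ -32.1 -119.4] [[-49.0, -138.0], [48.4, -110.0]]
top knob tip [ -31.2 -116.7] 0.72 [385. 268.]
scene knob tip [ -20.2 -123.6] 0.56 [357. 220.]
scene blob 40 [ -39.  -119.8] [[-51.2, -128.2], [-26.7, -107.2]]
```

```bash
python3 -m pendant '[[[2,4.5,0],0,85],[[4,9,0],0,85],[[6,13.5,0],0,85],[[8,18,0],0,85],[[11.5,22,0],0,85],[[15,26.5,0],0,85],[[18.5,30.5,0],0,85],[[22.5,34.5,0],0,85],[[27,38,0],0,85],[[32,41.5,0],0,85],[[37,44.5,0],0,85],[[41.5,46.5,0],0,85],[[46,48,0],0,85],[[50,49.5,0],0,85],[[54,50.5,0],0,85]]'|grep -E "time|pos|force"; python3 n.py
```

```text
time: 21.02
position: [0.6183, 0.049, 0.013]
wrist_force: [-0.3, -0.8, -0.2]
gripper_force: 0.4
tcp dock [ 53.6 -76.5] 0.013 [-0.03  0.62  1.64  0.    0.88  0.03] [-0.3 -0.8 -0.2]
```

```bash
python3 -c "
import cv2
p=cv2.imread('pics/n_scene.png')[120:300,230:470];cv2.imwrite('pics/n_sc.png',cv2.resize(p,None,fx=3.3,fy=3.3,interpolation=2))"
```

```text
(no output)
```

View pics/n_wrist.png

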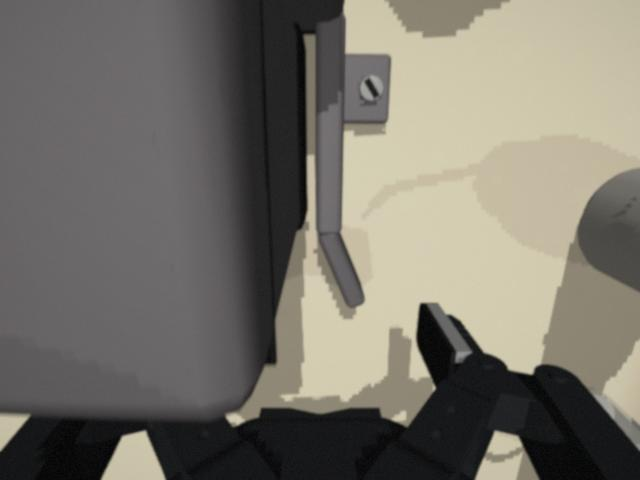

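The wrist view shows the pack's top at left and the right-hand rail at (330,150). The right finger (440,330) is clear of the bottle at the right edge, and the left finger is hidden below the pack's edge with the knob. I'll close the last stretch while watching the force.

```bash
python3 -m pendant '[[[2,0.5,0],0,85],[[4,1,0],0,85],[[6,1,0],0,85],[[6,1,0],0,85]]'|grep -E "time|pos|wrist"; for i in 1 2 3; do python3 -m pendant '[[[1,0,0],0,85],[[1,0,0],0,85]]'|grep -E "pos|wrist"; done
```

```text
time: 21.65
position: [0.6197, 0.0548, 0.0131]
wrist_force: [0.6, 0.4, 0.7]
position: [0.6198, 0.0556, 0.0131]
wrist_force: [0.3, -0.9, 0.3]
position: [0.6198, 0.0566, 0.0131]
wrist_force: [0.7, -0.8, -0.1]
position: [0.6198, 0.0576, 0.0131]
wrist_force: [-0.0, -0.6, 0.3]
```

```bash
for i in 1 2 3 4 5; do python3 -m pendant '[[[1,0,0],0,85],[[1,0,0],0,85]]'|grep -E "pos|wrist"; done
```

```text
position: [0.6198, 0.0586, 0.013]
wrist_force: [-0.1, -0.5, -0.5]
position: [0.6198, 0.0591, 0.013]
wrist_force: [0.5, -2.6, 0.6]
position: [0.6198, 0.0593, 0.013]
wrist_force: [0.1, -5.9, -0.2]
position: [0.6198, 0.0595, 0.013]
wrist_force: [0.7, -8.2, -0.5]
position: [0.6199, 0.0596, 0.013]
wrist_force: [0.6, -12.3, 0.2]
```

```bash
python3 -m pendant '[[[-3,0,0],0,85],[[-8,0,0],0,85],[[-16,0,0],0,85],[[-28,0,0],0,85],[[-40,0,0],0,85],[[-52,0,0],0,85],[[-64,0,-10],0,85],[[-76,0,-30],0,85],[[-88,0,-60],0,85],[[-100,0,-90],0,85],[[-112,-15,-120],0,85],[[-120,-30,-140],0,85],[[-125,-45,-150],0,85],[[-125,-50,-150],0,85],[[-125,-50,-150],0,85]]'|grep -E "time|pos|wrist"; python3 n.py; python3 tl.py .06 .19|grep -v 0\ ; python3 - <<'E'
from h import *
D=np.array([569.5,128.6]); yw=np.radians(-3.5); ax=np.array([np.cos(yw),np.sin(yw)]); ay=np.array([-ax[1],ax[0]])
c=cam("wrist"); p,d=snapshot("wrist"); P,uv=cloud(c,d); xy=(P[:,:2]*1000-D)@np.c_[ax,ay]
k=(P[:,2]>.034)&(P[:,2]<.045)&(xy[:,0]>-90)&(xy[:,0]<25)&(xy[:,1]<-44)&(xy[:,1]>-90); q=xy[k]
for x in range(-80,20,20):
    m=(q[:,0]>=x)&(q[:,0]<x+20)
    if m.any(): print(x,m.sum(),np.percentile(q[m][:,1],[3,97]).round(1))
E
```

```text
time: 24.23
position: [0.5614, -0.0599, 0.164]
wrist_force: [-0.4, -0.5, 0.5]
tcp dock [   3.4 -188.7] 0.164 [-0.23  0.36  1.65  0.    1.13 -0.17] [-0.4 -0.5  0.5]
wrist knob tip [  4.2 -47.4] 0.72 [321.  45.]
wrist blob 330 [  5.7 -49.3] [[-0.3, -54.1], [12.1, -44.7]]
top knob tip [ 17.6 -50. ] 0.48 [359. 247.]
top blob 25 [  6.7 -49.8] [[1.2, -55.0], [13.1, -45.0]]
top 1051 tilt [0.39 0.07] z 0.1371 y [0.0903 0.1675] x [0.5209 0.613 ] ang 86.3
scene 556 tilt [ 0.06 -1.74] z 0.1374 y [0.0959 0.172 ] x [0.5207 0.6127] ang 88.24
-80 437 [-56.6 -44.7]
-60 362 [-52.2 -44.2]
-40 364 [-52.3 -44.3]
-20 353 [-52.4 -44.3]
0 45 [-52.5 -46.8]
```

View pics/n_wrist.png

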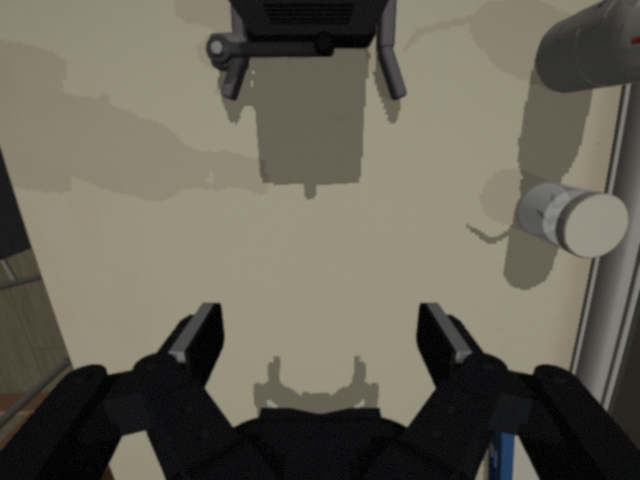

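The wrist view shows the retaining arm straight across the mouth, from its pivot (218,48) to the knob (322,45). It lies parallel to the dock's x axis to within 0.3 mm, and the pack is home behind it. The jar and bottle stand untouched and the hand is clear.

```bash
python3 -c "
from plant import *
print(hand_in())"
```

```text
the job is handed in; nothing more can be done
None
```

The job is handed in at about 24 s: the pack was pushed upright until it stopped hard at home, the retaining arm is shut to its stop behind it, the bottle, jar and timer were not touched, and the hand is clear.

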